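# Hold the spice shaker's bayonet lid at the half-turn

## Robot

A 6-joint arm with a two-finger parallel gripper is mounted at the origin on the work surface. World frame = base frame: x ahead of the robot, y to its left, z up, the work surface at z = 0. Lengths are in m, angles in rad, forces in N, time in s.
With the tool pointing down it reaches from about 0.35 to 0.725 m from the base axis. Payload 4.3 kg.
Tool frame: the origin (TCP) lies on the mounting face of the last link; the fingertips stand 173 mm ahead of it and the grasp point (between the pads) lies 155 mm ahead of it; z points along the fingers, y is the line along which they close (so a half turn about z gives the same grasp; the last joint's range is limited). The gripper opens to 85 mm and grips with 20 to 120 N. Pads are 22 mm wide; open, the fingers measure 114 mm over their backs; the gripper's body (76 mm by 85 mm) begins 54 mm behind the grasp point. The pads swing forward as they close: fully open they stand 13 mm farther back than shut.
Start: joints at [1.141, 0.377, 0.081, 1.274, 0, 1.46], TCP at [0.181, 0.546, 0.405] pointing down, gripper open.
Joint ranges: [-2.72, 2.72], [-0.84, 1.66], [-1.02, 1.22], [-1.77, 2.12], [-1.37, 1.28], [-3.14, 3.14]. Speed limits (rad/s): [2.57, 2.57, 3.14, 3.14, 3.14, 3.14].

## Interface

Orientations are given as a rotation vector (axis times angle).
In Python, from rig import status, viewer, bot gives the robot as it stands.
- The arm moves only by the tool jog_arm, never from a script. Its argument "plan" is a list that holds one entry, the list of rows, each a list of 5 numbers: the opening, from 0 (shut) to 1 (fully open), then the shift along the tool's x, y, z in m, then the turn about the tool's z in rad. A call has 1 to 8 rows; each row is the pose to reach, as a shift and turn from the pose commanded when the call began, along the tool's axes at that moment; what a row does not reach only later rows make up. A row lasts 1/10 s, in which the tool goes at most 50 mm and 8.59 degrees, less where a joint would pass 70% of its speed; a pose out of reach is approached as far as the arm can. A call with a gripper value outside its range is refused whole. The fingers move at their own pace and stop on an object; "squeeze" is the grip in N (left out, the last holds). Time passes only in rows, so rows that repeat a pose let the fingers close. It gives the time, the measured TCP pose, the force, the opening and the grip force at its end, in the units of the state.
- status.sense(): the state, without advancing time (a new reading comes with each control period).
- viewer.grab_frame(name): name is "side" or "top" or "wrist"; returns a dict with "pixels" (400x640x3 uint8, blue, green, red), "range_z" (400x640 float32, m along the optical axis (not along the pixel's ray), 0 where there is no reading), "fx", "fy", "cx", "cy" (pixels), "eye" and "rotation" of the camera in the world; the wrist camera has in their place "T_tool_cam" (4x4, takes a point from camera to tool coordinates, whose origin is the TCP and whose axes are the flange's). Camera axes: x right, y up, looking along -z (the intrinsics and any distortion apply to the point x, -y, -z); pixel columns grow to the right and rows downward; lengths in m; the calibration is good to about 2 mm. A picture is of the moment at which its call begins: read the wrist's pose just before it.
- bot.close_job(): hands the job in; it is judged then, once.
The state is a dict: "time_s": time; "q": joint angles; "joint_vel": joint speeds; "joint_torque": joint torques, N m; "ee_pos": TCP position; "tcp_rot": TCP orientation; "ft_force": force on the tool from outside, world axes, zero at the start; "moment": the same for the moment, N m; "finger_gap": finger opening in m; "grasp_force": force on a finger pad.
Only numpy, scipy, OpenCV 4.12 (cv2) and the standard library are available. Lean on these libraries where they do the work, as an engineer would, in place of code of your own. Each camera call takes 0.05 s, during which the arm holds its last target. There are 200 camera calls.

## Task

Pull the spice chest's drawer open by its handle, take out the bayonet lid and seat it flat on the blue shaker with its lugs down through the slot. Then twist it clockwise (seen from above) to the half-turn, its black bar pointing at the yellow dots, without ever going on to the lock at the red marks, and finish while still gripping it and holding it there against the return spring. Leave the egg cup, tea strainer and spoon where they are.

Things in the scene. Friction and masses are not known exactly. Their poses are not given: they have to be found in the camera images.
- chest_drawer0_handle (a point): middle of the steel bar handle (round, 110 mm long, about 10 mm thick) of the one drawer of a low wooden spice chest fixed to the ledge, 220 x 220 x 100 mm high. The bar runs along this point's y, 62 mm above the ledge, 38 mm below the chest's flat top. The drawer slides out along this point's -x; when shut, the chest's front face is 35 mm from this point along +x
- chest_drawer0 (a joint): how far the drawer is out, m: 0 shut (at the start) to 0.15 (stop); light friction (1 N), stays where left. The tray is 169 mm wide inside, its side walls end 22 mm below the chest's top. The lid stands in it about 103 mm behind the handle, up to 25 mm to either side of the middle; pulled out 110 mm or more, it can be gripped from above
- lid_center (a point): centre of the loose plastic bayonet lid (60 g), 20 mm above its disc's underside; z up, x along its grip bar. White disc 64 mm across, 5 mm thick; on it an upright black grip bar 44 mm long (x), 14 mm thick (y), from 15 mm below this point to 17 mm above. Starts in the shut drawer, level on two rails 18 mm above the drawer floor, bar within 30 degrees of the slide's direction
- lid: the same lid, origin at the centre of its disc's underside, axes as lid_center. Below the disc an 11 mm thick stem carries a cross bar whose ends are the two lugs: 46 mm tip to tip along x (right under the grip bar), 10 mm wide, its top 8 mm and its bottom 15 mm below the disc's underside. A half turn about z gives the same lid
- shaker_mouth (a point): centre of the flat top (80 x 80 mm, 110 mm above the ledge) of the square blue plastic spice shaker; z up. A slot goes through the 6 mm top plate, 53 mm long along this point's x, 16 mm wide along y, edges chamfered. The lid is seated with its lugs through the slot and its disc flat on the top: lid_center is then 20 mm above this point
- shaker: the shaker, fixed to the ledge on a 104 mm square wooden base, origin under the base, axes as shaker_mouth. Marks on its top: green at the two ends of the slot (insert here), yellow dots at the two corners 45 degrees clockwise from them seen from above (half-turn), red on the two sides 90 degrees from them (lock)
- ring (a joint): angle, rad, of the sprung ring in the shaker that the lugs push clockwise after the seated lid has turned about 8 degrees: 0 at rest, about 0.65 with the lid at the half-turn, lock click at 1.1 (lid about 70 degrees), stop at 1.3. Its spring (0.02 N m at first, 0.08 N m at the half-turn) turns the lid back if it is let go
- egg_cup: white ceramic egg cup, 50 mm across, 62 mm high, origin under its foot; leave it alone
- strainer: round aluminium tea strainer, 72 mm across, 26 mm high, with a thin handle 100 mm long along its x axis; origin under the bowl; leave it alone
- spoon: steel cooking spoon 190 mm long lying on the ledge along its x axis; leave it alone
There are look-alikes about, which are no part of the job. There is more than one size of the shaker; the job needs the smallest.

How it is judged:
On the way, in this order (a step that is already met when the one before it is completed fails the run):
1. the drawer is pulled out at least 70 mm (value of joint chest_drawer0 above 0.07 m), for 0.2 s.
2. the lid is seated flat on the shaker, its lugs down through the slot (z of lid_center in the frame of shaker_mouth below 0.0225 m and horizontal distance between lid_center and shaker_mouth below 0.005 m and angle between lid_center's own z axis and vertical below 0.1 rad), for 0.1 s.
At the end, for the whole second after the job is handed in: The lid lies flat on the shaker (within 2.5 mm of seated, 5 mm of centred), turned clockwise 45 degrees within 12 degrees, the ring pushed round to between 0.35 and 1.0 rad, still and gripped by the fingers with at least 3 N (all of step 2 and angle between the x axis of lid_center and the x axis of shaker_mouth, either way round between 0.57 and 1 rad and value of joint ring between 0.35 and 1 rad and contact force between the fingers and lid above 3 N and angular speed of lid below 0.3 rad/s); the arm keeps its last pose, push and grip.
It fails at once if the lid is turned on to the lock click (value of joint ring above 1.1 rad).
It fails at once if the egg cup is moved more than 20 mm (distance of egg_cup from where it was at the start of the episode above 0.02 m).
It fails at once if the tea strainer is moved more than 20 mm (distance of strainer from where it was at the start of the episode above 0.02 m).
It fails at once if the spoon is moved more than 20 mm (distance of spoon from where it was at the start of the episode above 0.02 m).
It fails at once if the egg cup is tipped over (angle between egg_cup's own z axis and vertical above 0.5 rad).
It also fails if it takes over 58 s, if anything falls off the work surface, if the arm or the gripper's body presses on something with over 40 N, if the wrist force passes 120 N, or if a joint passes its speed limit or range.

## Working session

There is one attempt and no reset: what is moved stays moved. The work goes in short steps, Python scripts to look and compute and a tool call to move; the robot and the scene stay as the last step left them, time stands still between calls to the robot, and variables do not carry over. Pictures are saved under pics/ and viewed, at most 10 in all, crops included, and the job is handed in when it is done.

Besides the shell and the picture viewer there is one more tool, called after "Call:" by a JSON object that holds its "op" and its "data", one argument or row to a line. jog_arm: Moves the arm, as the interface text tells. Its arguments: {"type":"object","properties":{"plan":{"type":"array","items":{"type":"array","items":{"type":"array","items":{"type":"number"}}}},"squeeze":{"type":"number"}},"required":["plan"]}

```bash
ls; mkdir -p pics
cat > h.py <<'E'
import numpy as np, cv2
from scipy.spatial.transform import Rotation as R
from rig import status, viewer, bot
def tcp():
    s=status.sense(); T=np.eye(4); T[:3,:3]=R.from_rotvec(s['tcp_rot']).as_matrix(); T[:3,3]=s['ee_pos']; return s,T
def grab(n):
    s,T=tcp(); f=viewer.grab_frame(n)
    if n=='wrist': C=T@np.array(f['T_tool_cam'])
    else:
        C=np.eye(4); r=np.array(f['rotation']); C[:3,:3]=r if r.shape==(3,3) else R.from_rotvec(r).as_matrix(); C[:3,3]=f['eye']
    f['C']=C; return f
def ray(f,u,v):
    d=np.array([(u-f['cx'])/f['fx'],-(v-f['cy'])/f['fy'],-1.]); return f['C'][:3,3],f['C'][:3,:3]@d
def plane(f,u,v,z):
    o,d=ray(f,u,v); return o+d*(z-o[2])/d[2]
def cloud(f):
    v,u=np.mgrid[0:400,0:640]; r=f['range_z']
    p=np.stack([(u-f['cx'])/f['fx']*r,-(v-f['cy'])/f['fy']*r,-r],-1)
    return p@f['C'][:3,:3].T+f['C'][:3,3]
E
python3 - <<'E'
from h import *
for n in ['top','side']:
    f=grab(n); print(n,[k for k in f],f['eye'],np.round(f['rotation'],3),f['fx'],f['fy'],f['cx'],f['cy']); cv2.imwrite(f'pics/{n}0.png',f['pixels'])
    np.savez(f'{n}0.npz',**{k:v for k,v in f.items() if v is not None})
s,T=tcp(); print(s)
E
```

```text
pics
top ['pixels', 'range_z', 'fx', 'fy', 'cx', 'cy', 'eye', 'rotation', 'C'] [0.48749161 0.00310131 1.34262147] [ 0.07  -0.054 -1.552] 451.2930809906088 451.2930809906088 321.5993799503511 197.35268476830754
side ['pixels', 'range_z', 'fx', 'fy', 'cx', 'cy', 'eye', 'rotation', 'C'] [ 0.34560445 -1.04568161  1.0268158 ] [ 0.852 -0.091 -0.23 ] 429.008839134676 429.008839134676 317.5019795748519 196.48308394555897
{'time_s': 0.1, 'q': array([ 1.14069658e+00,  3.78007512e-01,  7.97664321e-02,  1.27441342e+00,
       -1.30715611e-05,  1.46049490e+00]), 'joint_vel': array([ 1.76067813e-06, -2.30194883e-03,  1.72107218e-03, -4.43312315e-04,
        3.60143602e-04,  9.89004998e-05]), 'joint_torque': array([ 1.36217179e-03, -4.64695072e+01,  2.70581871e+01,  1.20237772e-02,
       -1.18918319e-04, -1.50575625e-05]), 'ee_pos': array([0.18064821, 0.54559894, 0.40384671]), 'tcp_rot': array([-5.00122966e-01, -3.10103796e+00,  2.81796049e-03]), 'ft_force': array([ 0.25329677, -1.21822096, -0.07853713]), 'moment': array([-0.01878335,  0.01877353, -0.00136817]), 'grasp_force': 0.0, 'finger_gap': 0.08574173115434673}
```

View pics/top0.png

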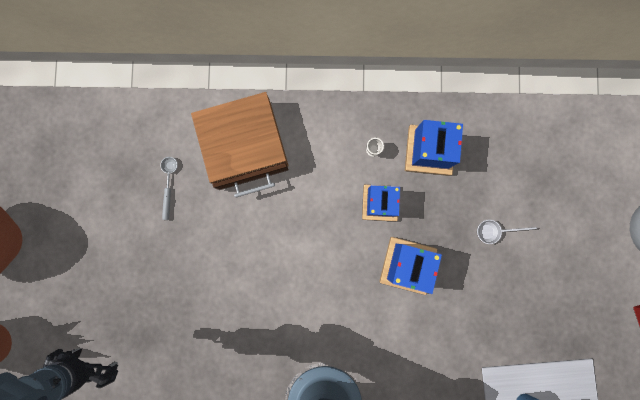

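View pics/side0.png

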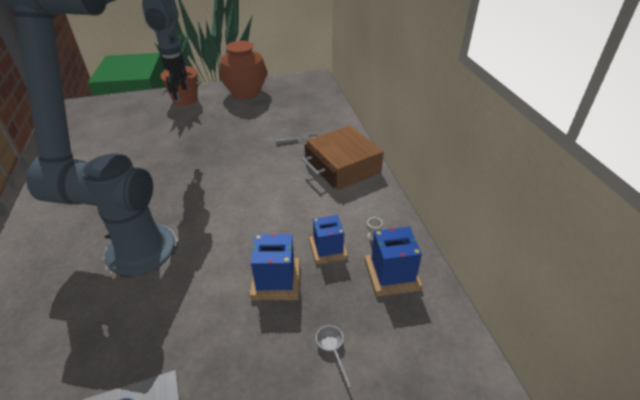

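The top view shows three blue shakers: small at (384,201), and large ones at (438,144) and (416,268). The chest is at (240,140) with its handle at about (253,188), the egg cup at (375,147), the strainer at (489,232) and the spoon at (168,190). The small shaker is the candidate, so next I measure it and the handle.

```bash
cat > m1.py <<'E'
from h import *
f=dict(np.load('top0.npz')); P=cloud(f); im=f['pixels']; hsv=cv2.cvtColor(im,cv2.COLOR_BGR2HSV)
blue=cv2.inRange(hsv,(105,120,60),(130,255,255)).astype(bool)
for name,(u,v) in dict(small=(384,201),bigfar=(438,144),bignear=(416,268)).items():
    w=np.zeros((400,640),bool); w[v-32:v+32,u-32:u+32]=1
    z=P[...,2]; zt=np.percentile(z[w&blue],85)
    m=w&(z>zt-.008)&(z<zt+.01)
    n,l,st,c=cv2.connectedComponentsWithStats(m.astype(np.uint8)); k=1+np.argmax(st[1:,4])
    q=P[l==k]; r=cv2.minAreaRect(q[:,:2].astype(np.float32)*1000); print(name,zt,r)
# chest top
w=np.zeros((400,640),bool); w[85:205,185:320]=1
m=w&(np.abs(P[...,2]-.1)<.012)
q=P[m]; print('chest',np.median(q[:,2]),cv2.minAreaRect(q[:,:2].astype(np.float32)*1000))
# handle: grey pixels below chest front
b=im.astype(int); grey=(np.abs(P[...,2]-.062)<.018)&(hsv[...,1]<60); grey&=w
n,l,st,c=cv2.connectedComponentsWithStats(grey.astype(np.uint8)); k=1+np.argmax(st[1:,4]); v,u=np.where(l==k)
print(st[k],np.median(P[l==k][:,2]))
pts=np.array([plane(f,a,bb,.065)[:2] for a,bb in zip(u,v)]); print('handle',cv2.minAreaRect((pts*1000).astype(np.float32)))
# slot dark in small
w=np.zeros((400,640),bool); w[188:216,368:402]=1
dk=w&(hsv[...,2]<60); v,u=np.where(dk); print('dark',u.min(),u.max(),v.min(),v.max(),len(u))
pts=np.array([plane(f,a,bb,.11)[:2] for a,bb in zip(u,v)]); print('slot',cv2.minAreaRect((pts*1000).astype(np.float32)))
a=cv2.resize(im[80:220,180:320],None,fx=3,fy=3,interpolation=2); c=cv2.resize(im[170:240,350:420],None,fx=6,fy=6,interpolation=2)
cv2.imwrite('pics/crop1.png',cv2.resize(np.hstack([a,c]),(800,400)))
E
python3 m1.py
```

```text
small 0.11143843373356066 ((581.4094848632812, -155.0285186767578), (80.67283630371094, 80.61774444580078), 88.02000427246094)
bigfar 0.14719111399215742 ((740.677001953125, -301.7261657714844), (108.32572937011719, 107.633544921875), 84.95401000976562)
bignear 0.14779658139288704 ((399.4272155761719, -236.92330932617188), (107.93904876708984, 106.44696044921875), 76.19819641113281)
chest 0.0988692094660657 ((746.7230224609375, 253.70376586914062), (221.57131958007812, 221.27337646484375), 17.03134536743164)
[234 173  41  24 225] 0.06467153694055616
handle ((622.3983764648438, 214.9007110595703), (42.2431755065918, 118.71514892578125), 17.30360984802246)
dark 382 387 192 209 84
slot ((580.4705810546875, -154.38504028320312), (13.624715805053711, 46.49931335449219), 86.32014465332031)
```

View pics/crop1.png

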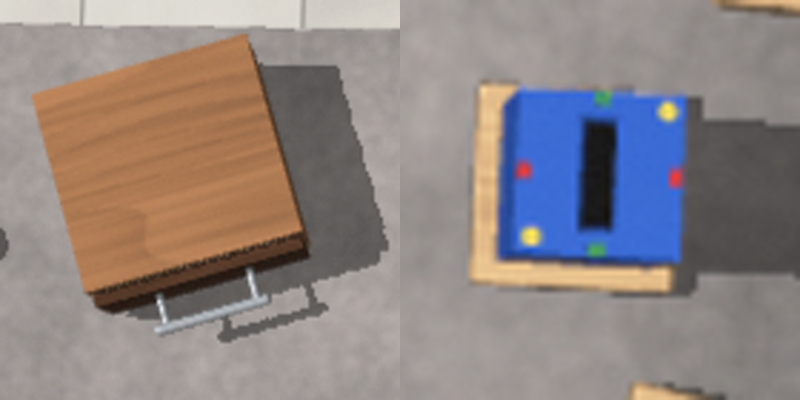

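The crop confirms the chest's front handle. It also confirms the smallest shaker, with an 80 mm top at z = 0.11: green marks at the slot ends, yellow dots at the upper right and lower left (clockwise from the slot), red on the sides. The other two shakers are 108 mm wide and 147 mm high, so I reject them. Handle is at about (0.607, 0.210) with yaw 17°.

```bash
cat >> h.py <<'E'
def go(x,y,z,yaw_y):
    """shift in tool axes and turn about tool z so TCP is at x,y,z, tool y along yaw_y (deg, mod 180)"""
    s,T=tcp(); d=T[:3,:3].T@(np.array([x,y,z])-T[:3,3])
    ty=np.degrees(np.arctan2(T[1,1],T[0,1])); a=-(yaw_y-ty); a=(a+90)%180-90
    print('shift',np.round(d,4),'turn rad',np.round(np.radians(a),3),'ty',round(ty,2),'alt',np.round(np.radians(a-180*np.sign(a)),3),'tilt',np.round(T[:3,2],4),'q',np.round(s['q'],2),'tcp',np.round(T[:3,3],4),'F',np.round(s['ft_force'],1),'gap',round(s['finger_gap'],4),'grip',round(s['grasp_force'],1),'t',s['time_s'])
E
python3 -c "
from h import *
go(.607,.2105,.3,17)"
```

```text
shift [-0.5101 -0.1839  0.1041] turn rad 0.954 ty 71.68 alt -2.187 tilt [-8.0e-04 -1.7e-03 -1.0e+00] q [ 1.14  0.38  0.08  1.27 -0.    1.46] tcp [0.1806 0.5456 0.4038] F [ 0.3 -1.2 -0.1] gap 0.0857 grip 0.0 t 0.1
```

Call:
{"op": "jog_arm", "data": {
  "plan": [
    [[0.4,-0.51,-0.184,0.06,0.954],[0.4,-0.51,-0.184,0.06,0.954],[0.4,-0.51,-0.184,0.06,0.954],[0.4,-0.51,-0.184,0.06,0.954],[0.4,-0.51,-0.184,0.06,0.954],[0.4,-0.51,-0.184,0.06,0.954],[0.4,-0.51,-0.184,0.06,0.954],[0.4,-0.51,-0.184,0.06,0.954]]
  ],
  "squeeze": 20
}}

```text
time_s: 0.9
ee_pos: [0.4945, 0.2986, 0.3601]
tcp_rot: [-1.869, -2.524, 0.001]
ft_force: [0.8, 1.1, 0.3]
finger_gap: 0.0343
grasp_force: 0.0
```

```bash
python3 -c "
from h import *
go(.607,.2105,.33,17)"
```

```text
shift [-0.1171  0.0819  0.03  ] turn rad -0.001 ty 16.96 alt 3.141 tilt [-7.e-04 -1.e-04 -1.e+00] q [ 0.43  0.4  -0.    1.17  0.    1.71] tcp [0.4945 0.2986 0.3601] F [0.8 1.1 0.3] gap 0.0343 grip 0.0 t 0.9
```

Call:
{"op": "jog_arm", "data": {
  "plan": [
    [[0.4,-0.117,0.082,0.03,0],[0.4,-0.117,0.082,0.03,0],[0.4,-0.117,0.082,0.03,0],[0.4,-0.117,0.082,0.03,0],[0.4,-0.117,0.082,0.03,0],[0.4,-0.117,0.082,0.03,0]]
  ]
}}

```text
time_s: 1.5
ee_pos: [0.6052, 0.213, 0.3306]
tcp_rot: [-1.867, -2.526, 0.001]
ft_force: [-0.7, 1.0, -0.0]
finger_gap: 0.0342
grasp_force: 0.0
```

Run:
```python
from h import *
go(.607,.2105,.219,17)
f=grab('wrist'); cv2.imwrite('pics/w1.png',f['pixels']); np.savez('w1.npz',**f)
P=cloud(f); im=f['pixels']; hsv=cv2.cvtColor(im,cv2.COLOR_BGR2HSV)
z=P[...,2]; m=(z>.088)&(z<.11)&(f['range_z']>0)
print('chest',m.sum(),cv2.minAreaRect((P[m][:,:2]*1000).astype(np.float32)))
m=(np.abs(z-.064)<.008)&(hsv[...,1]<70)&(f['range_z']>0)
n,l,st,c=cv2.connectedComponentsWithStats(m.astype(np.uint8)); 
for k in np.argsort(-st[1:,4])[:3]+1: q=P[l==k]; print(st[k],np.median(q[:,2]),cv2.minAreaRect((q[:,:2]*1000).astype(np.float32)))
```

```text
shift [-0.003   0.0011  0.1116] turn rad 0.001 ty 17.07 alt -3.14 tilt [-1.e-03  3.e-04 -1.e+00] q [0.24 0.54 0.15 1.18 0.   1.51] tcp [0.6052 0.213  0.3306] F [-0.7  1.  -0. ] gap 0.0342 grip 0.0 t 1.5
chest 73572 ((743.2089233398438, 252.31155395507812), (209.1483154296875, 221.50497436523438), 17.340946197509766)
[ 317  128   57  149 2733] 0.06728434727040969 ((624.1328735351562, 216.42454528808594), (40.040122985839844, 119.91474151611328), 17.01767349243164)
[375  58   4   3   7] 0.0649731530160165 ((612.2494506835938, 323.0730285644531), (1.4815082550048828, 0.2574077248573303), 83.4731674194336)
[398  51   4   3   6] 0.066637041603894 ((625.1183471679688, 331.0848083496094), (0.33423182368278503, 0.6507362127304077), 32.679439544677734)
```

View pics/w1.png

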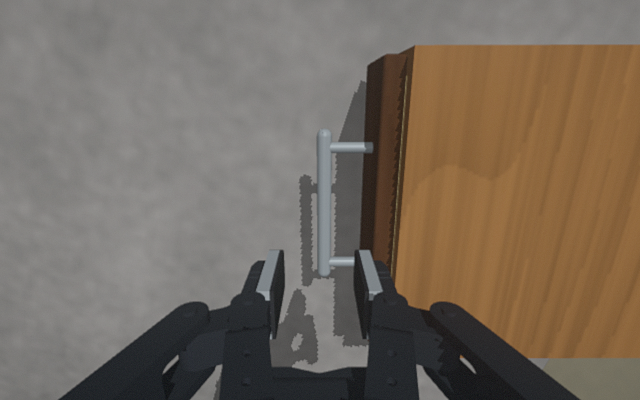

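The wrist view shows the bar at (324,200), between the pads. It lines up with the chest front and nothing is in the way, so I descend.

Call:
{"op": "jog_arm", "data": {
  "plan": [
    [[0.32,-0.0025,0.003,0,0],[0.32,-0.0025,0.003,0.03,0],[0.32,-0.0025,0.003,0.06,0],[0.32,-0.0025,0.003,0.08,0],[0.32,-0.0025,0.003,0.095,0],[0.32,-0.0025,0.003,0.105,0],[0.32,-0.0025,0.003,0.105,0]]
  ]
}}

```text
time_s: 2.25
ee_pos: [0.6087, 0.2113, 0.2246]
tcp_rot: [-1.866, -2.525, 0.003]
ft_force: [0.5, -0.4, -0.2]
finger_gap: 0.0275
grasp_force: 0.0
```

Call:
{"op": "jog_arm", "data": {
  "plan": [
    [[0,0,0,0,0],[0,0,0,0,0],[0,0,0,0,0],[0,0,0,0,0],[0,0,0,0,0]]
  ]
}}

```text
time_s: 2.75
ee_pos: [0.6095, 0.211, 0.2267]
tcp_rot: [-1.868, -2.526, -0.001]
ft_force: [-3.9, 0.6, 5.0]
finger_gap: 0.01
grasp_force: 22.2
```

Gripped at a gap of 10 mm. Pulling 135 mm.

Call:
{"op": "jog_arm", "data": {
  "plan": [
    [[0,0,-0.015,0,0],[0,0,-0.035,0,0],[0,0,-0.055,0,0],[0,0,-0.075,0,0],[0,0,-0.095,0,0],[0,0,-0.115,0,0],[0,0,-0.135,0,0],[0,0,-0.135,0,0]]
  ]
}}

```text
time_s: 3.55
ee_pos: [0.4793, 0.1709, 0.2267]
tcp_rot: [1.868, 2.525, 0.001]
ft_force: [-1.6, 0.6, 1.6]
finger_gap: 0.0097
grasp_force: 21.9
```

Call:
{"op": "jog_arm", "data": {
  "plan": [
    [[0,0,0,0,0],[0.35,0,0,0,0],[0.35,0,0,0,0],[0.35,0,0,0,0],[0.35,0,0,-0.05,0],[0.35,0,0,-0.1,0],[0.35,0,0.04,-0.1,0],[0.35,0,0.04,-0.1,0]]
  ]
}}

```text
time_s: 4.35
ee_pos: [0.5232, 0.184, 0.3276]
tcp_rot: [1.865, 2.521, 0.01]
ft_force: [0.1, 0.4, 0.2]
finger_gap: 0.0299
grasp_force: 0.0
```

Run:
```python
from h import *
s,T=tcp(); print(np.round(T,4))
f=grab('wrist'); cv2.imwrite('pics/w2.png',f['pixels']); np.savez('w2.npz',**f)
g=grab('top'); np.savez('top1.npz',**g); a=g['pixels'][100:240,180:320]
cv2.imwrite('pics/w2.png',np.hstack([f['pixels'][:, :],cv2.resize(a,None,fx=1.14,fy=400/140,interpolation=2)])[:, :800])
```

```text
[[-2.925e-01  9.562e-01  8.300e-03  5.232e-01]
 [ 9.563e-01  2.925e-01  1.900e-03  1.840e-01]
 [-6.000e-04  8.500e-03 -1.000e+00  3.276e-01]
 [ 0.000e+00  0.000e+00  0.000e+00  1.000e+00]]
```

View pics/w2.png

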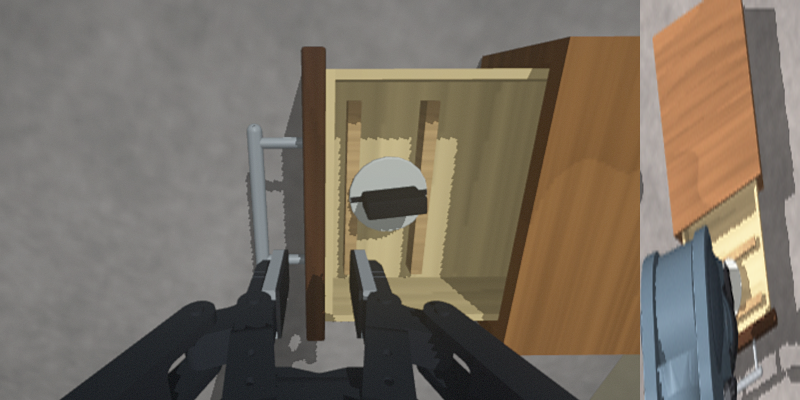

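The drawer is open and the lid is on its rails at about (390,195), with the black bar roughly along the slide. Next I measure the bar and disc.

```bash
cat > m2.py <<'E'
from h import *
import sys
def lidmeas(f,u0,u1,v0,v1):
    P=cloud(f); im=f['pixels']; hsv=cv2.cvtColor(im,cv2.COLOR_BGR2HSV); z=P[...,2]
    w=np.zeros((400,640),bool); w[v0:v1,u0:u1]=1
    bl=w&(hsv[...,2]<70); zt=np.percentile(z[bl],80); m=bl&(np.abs(z-zt)<.005)
    q=P[m]; r=cv2.minAreaRect((q[:,:2]*1000).astype(np.float32)); print('bar top z',zt,m.sum(),r)
    wh=w&(hsv[...,1]<45)&(hsv[...,2]>120); zd=np.median(z[wh]); m2=wh&(np.abs(z-zd)<.006)
    c=np.array([plane(f,a,b,zd)[:2] for b,a in zip(*np.where(m2))])*1000
    print('disc z',zd,m2.sum(),cv2.minEnclosingCircle(c.astype(np.float32)),cv2.minAreaRect(c.astype(np.float32)))
if __name__=='__main__':
    f=dict(np.load('w2.npz')); lidmeas(f,345,432,150,240)
E
python3 m2.py
```

```text
bar top z 0.07831269260411554 1140 ((578.6034545898438, 203.6674346923828), (43.12848663330078, 14.061272621154785), 23.882333755493164)
disc z 0.046072595851553155 2130 ((578.96728515625, 204.00062561035156), 31.747854232788086) ((579.43017578125, 205.5149383544922), (59.300148010253906, 62.72612380981445), 73.14613342285156)
```

Call:
{"op": "jog_arm", "data": {
  "plan": [
    [[0.5,0,0,0,-1.69],[0.5,0,0,0,-1.69],[0.5,0,0,0,-1.69],[0.5,0,0,0,-1.69],[0.5,0,0,0,-1.69],[0.5,0,0,0,-1.69],[0.5,0,0,0,-1.69],[0.5,0,0,0,-1.69]]
  ]
}}

```text
time_s: 5.25
ee_pos: [0.5174, 0.1827, 0.3244]
tcp_rot: [-0.106, -3.136, 0.001]
ft_force: [0.0, -0.4, 0.4]
finger_gap: 0.0427
grasp_force: 0.0
```

```bash
python3 -c "
from h import *
go(.5787,.2038,.300,113.9)"
```

```text
shift [-0.0598  0.0252  0.0242] turn rad -0.485 ty 86.12 alt 2.657 tilt [-3.4e-03 -8.0e-04 -1.0e+00] q [ 0.22  0.36 -0.15  1.06 -0.    0.29] tcp [0.5174 0.1827 0.3244] F [ 0.  -0.4  0.4] gap 0.0427 grip 0.0 t 5.25
```

Call:
{"op": "jog_arm", "data": {
  "plan": [
    [[0.5,-0.06,0.025,0.024,-0.485],[0.5,-0.06,0.025,0.024,-0.485],[0.5,-0.06,0.025,0.024,-0.485],[0.5,-0.06,0.025,0.024,-0.485],[0.5,-0.06,0.025,0.024,-0.485],[0.5,-0.06,0.025,0.024,-0.485]]
  ]
}}

```text
time_s: 5.85
ee_pos: [0.5796, 0.2033, 0.3008]
tcp_rot: [0.64, -3.074, 0.0]
ft_force: [0.1, 0.3, -0.2]
finger_gap: 0.043
grasp_force: 0.0
```

Run:
```python
from h import *
go(.5787,.2038,.222,113.9)
f=grab('wrist'); cv2.imwrite('pics/w3.png',f['pixels']); np.savez('w3.npz',**f)
```

```text
shift [0.0005 0.0008 0.0788] turn rad -0.007 ty 113.51 alt 3.135 tilt [-2.2e-03 -5.0e-04 -1.0e+00] q [ 0.23  0.5   0.    1.07  0.   -0.18] tcp [0.5796 0.2033 0.3008] F [ 0.1  0.3 -0.2] gap 0.043 grip 0.0 t 5.85
```

View pics/w3.png

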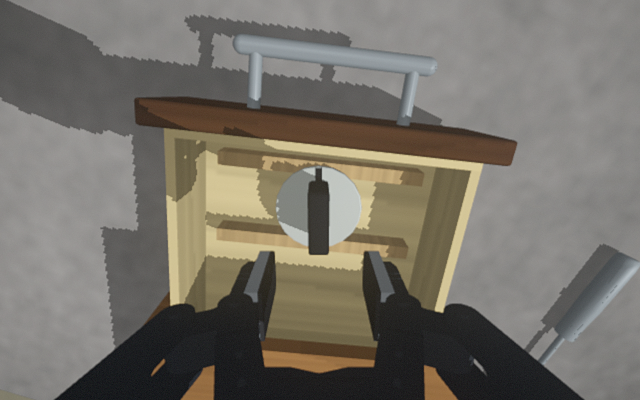

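The lid bar at (318,218) is centred and parallel to the pads. Descending to grip.

Call:
{"op": "jog_arm", "data": {
  "plan": [
    [[0.5,0.0005,0.0005,0.03,-0.007],[0.5,0.0005,0.0005,0.055,-0.007],[0.5,0.0005,0.0005,0.07,-0.007],[0.5,0.0005,0.0005,0.078,-0.007],[0.5,0.0005,0.0005,0.078,-0.007],[0.5,0.0005,0.0005,0.078,-0.007]]
  ]
}}

```text
time_s: 6.5
ee_pos: [0.58, 0.2039, 0.2245]
tcp_rot: [-0.652, 3.072, 0.0]
ft_force: [0.0, -0.3, 0.4]
finger_gap: 0.0427
grasp_force: 0.0
```

Call:
{"op": "jog_arm", "data": {
  "plan": [
    [[0,0,0,0,0],[0,0,0,0,0],[0,0,0,0,0],[0,0,0,0,0],[0,0,0,0,0],[0,0,0,0,0]]
  ],
  "squeeze": 40
}}

```text
time_s: 7.1
ee_pos: [0.5804, 0.2039, 0.2249]
tcp_rot: [-0.652, 3.071, 0.0]
ft_force: [-0.1, -0.9, 5.5]
finger_gap: 0.0132
grasp_force: 39.8
```

Call:
{"op": "jog_arm", "data": {
  "plan": [
    [[0,0,0,-0.02,0],[0,0,0,-0.05,0],[0,0,0,-0.09,0],[0,0,0,-0.13,0],[0,0,0,-0.13,0],[0,0,0,-0.13,0]]
  ]
}}

```text
time_s: 7.7
ee_pos: [0.5802, 0.2039, 0.3545]
tcp_rot: [-0.652, 3.071, 0.0]
ft_force: [-0.0, -0.2, -1.5]
finger_gap: 0.0135
grasp_force: 39.7
```

Run:
```python
from h import *
go(.581,-.1547,.355,88)
```

```text
shift [ 0.1448 -0.328  -0.0007] turn rad 0.453 ty 113.96 alt -2.689 tilt [ 2.2e-03  6.0e-04 -1.0e+00] q [ 0.23  0.47  0.1   1.19  0.   -0.18] tcp [0.5802 0.2039 0.3545] F [-0.  -0.2 -1.5] gap 0.0135 grip 39.7 t 7.7
```

Call:
{"op": "jog_arm", "data": {
  "plan": [
    [[0,0.03,-0.05,0,0.1],[0,0.08,-0.13,0,0.3],[0,0.107,-0.241,0,0.453],[0,0.107,-0.241,0,0.453],[0,0.107,-0.241,0,0.453],[0,0.107,-0.241,0,0.453],[0,0.107,-0.241,0,0.453],[0,0.107,-0.241,0,0.453]]
  ]
}}

```text
time_s: 8.5
ee_pos: [0.5793, -0.0593, 0.3521]
tcp_rot: [-0.055, -3.138, -0.003]
ft_force: [-0.0, 0.0, -0.2]
finger_gap: 0.013
grasp_force: 39.7
```

Run:
```python
from h import *
go(.581,-.1547,.355,88)
f=grab('wrist'); cv2.imwrite('pics/w4.png',f['pixels']); np.savez('w4.npz',**f)
```

```text
shift [-0.005  -0.0953 -0.003 ] turn rad 0.0 ty 88.01 alt -3.141 tilt [-0.003   0.0017 -1.    ] q [-0.21  0.41 -0.    1.16  0.   -0.18] tcp [ 0.5793 -0.0593  0.3521] F [-0.   0.  -0.2] gap 0.013 grip 39.7 t 8.5
```

View pics/w4.png

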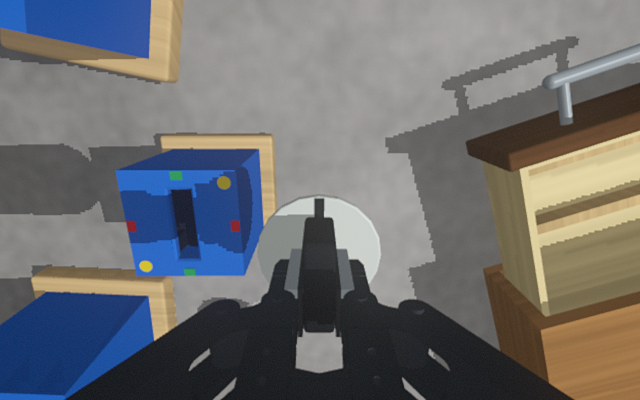

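The shaker is at about (185,223), with green marks at (176,175) and (190,272). The lid is held level at (318,250).

Run:
```python
from h import *
f=dict(np.load('w4.npz')); P=cloud(f); im=f['pixels']; hsv=cv2.cvtColor(im,cv2.COLOR_BGR2HSV); z=P[...,2]; ok=f['range_z']>0
w=np.zeros((400,640),bool); w[150:290,100:275]=1
m=w&ok&(np.abs(z-.11)<.007); 
n,l,st,c=cv2.connectedComponentsWithStats(m.astype(np.uint8)); k=1+np.argmax(st[1:,4]); q=P[l==k]
print('shaker',np.median(q[:,2]),cv2.minAreaRect((q[:,:2]*1000).astype(np.float32)))
for nm,lo,hi in [('green',(50,120,60),(75,255,255)),('yellow',(18,120,90),(32,255,255)),('red',(0,150,70),(8,255,255))]:
    mm=w&(cv2.inRange(hsv,lo,hi)>0); n,l,st,c=cv2.connectedComponentsWithStats(mm.astype(np.uint8))
    ks=[k for k in range(1,n) if st[k,4]>25]; pp=[plane(f,*c[k],.11) for k in ks]; print(nm,np.round(c[ks],1).tolist(),np.round(pp,4)[:,:2].tolist())
    if len(pp)==2: d=pp[0]-pp[1]; print(' mid',np.round((pp[0]+pp[1])[:2]/2,4),'ang',np.degrees(np.arctan2(d[1],d[0])))
v,u=np.where(w&(hsv[...,2]<45)&(np.abs(np.mgrid[0:400,0:640][0]-223)<45)&(np.abs(np.mgrid[0:400,0:640][1]-185)<25)); print(len(u))
# lid
w=np.zeros((400,640),bool); w[190:290,255:385]=1
m=w&ok&(hsv[...,1]<45)&(hsv[...,2]>100)
zd=np.median(z[m]); m&=np.abs(z-zd)<.008; q=P[m]; A=np.c_[q[:,:2],np.ones(len(q))]; print('disc plane',zd,np.linalg.lstsq(A,q[:,2],rcond=None)[0])
cn,_=cv2.findContours(m.astype(np.uint8),0,1); cc=np.vstack(cn)[:,0]; pp=np.array([plane(f,a,b,zd)[:2] for a,b in cc])*1000
print('circ',cv2.minEnclosingCircle(pp.astype(np.float32)))
m=w&ok&(hsv[...,2]<75)&(z>zd+.02)&(z<zd+.045)&(np.mgrid[0:400,0:640][1]>295)&(np.mgrid[0:400,0:640][1]<345); q=P[m]; print('bartop',np.percentile(q[:,2],[10,50,90]))
r=cv2.minAreaRect((q[:,:2]*1000).astype(np.float32));print(r)
```

```text
shaker 0.11100236181483392 ((583.2384643554688, -154.33155822753906), (81.20333099365234, 80.9187240600586), 88.15895080566406)
green [[175.6, 175.0], [189.5, 271.5]] [[0.5472, -0.1536], [0.6206, -0.1559]]
 mid [ 0.5839 -0.1548] ang 178.19152317629388
yellow [[223.5, 182.3], [145.6, 265.6]] [[0.5533, -0.1222], [0.6146, -0.1875]]
 mid [ 0.5839 -0.1548] ang 133.16506760217942Traceback (most recent call last):
  File "<stdin>", line 9, in <module>
IndexError: too many indices for array: array is 1-dimensional, but 2 were indexed
```

```bash
cat > m3.py <<'E'
from h import *
f=dict(np.load('w4.npz')); P=cloud(f); im=f['pixels']; hsv=cv2.cvtColor(im,cv2.COLOR_BGR2HSV); z=P[...,2]; ok=f['range_z']>0
U=np.mgrid[0:400,0:640][1]
w=np.zeros((400,640),bool); w[190:290,255:385]=1
m=w&ok&(hsv[...,1]<45)&(hsv[...,2]>100)&(z>.15)
zd=np.median(z[m]); m&=np.abs(z-zd)<.008; q=P[m]; A=np.c_[q[:,:2],np.ones(len(q))]; print('disc plane',zd,np.linalg.lstsq(A,q[:,2],rcond=None)[0])
cn,_=cv2.findContours(m.astype(np.uint8),0,1); cc=np.vstack(cn)[:,0]; pp=np.array([plane(f,a,b,zd)[:2] for a,b in cc])*1000
print('circ',cv2.minEnclosingCircle(pp.astype(np.float32)))
m=w&ok&(hsv[...,2]<75)&(z>zd+.02)&(z<zd+.045)&(U>298)&(U<340); q=P[m]; print('bartop',np.percentile(q[:,2],[10,50,90]))
print(cv2.minAreaRect((q[:,:2]*1000).astype(np.float32)))
E
python3 m3.py
```

```text
disc plane 0.17357198589406872 [0.00139796 0.00082292 0.17266864]
circ ((575.82080078125, -58.71720886230469), 31.690595626831055)
bartop [0.20003877 0.2052588  0.20637281]
((565.7007446289062, -58.303192138671875), (16.369558334350586, 22.858646392822266), 89.00347137451172)
```

Call:
{"op": "jog_arm", "data": {
  "plan": [
    [[0,-0.004,-0.03,0,0],[0,-0.007,-0.065,0,0],[0,-0.01,-0.096,0,0],[0,-0.01,-0.096,0.015,0],[0,-0.01,-0.096,0.034,0],[0,-0.01,-0.096,0.034,0],[0,-0.01,-0.096,0.034,0]]
  ]
}}

```text
time_s: 9.25
ee_pos: [0.5864, -0.1546, 0.3194]
tcp_rot: [-0.051, -3.14, -0.001]
ft_force: [1.3, -0.5, -0.8]
finger_gap: 0.0134
grasp_force: 39.7
```

Run:
```python
from h import *
go(.586,-.1553,.3185,88.2)
f=grab('wrist'); cv2.imwrite('pics/w5.png',f['pixels']); np.savez('w5.npz',**f)
g=grab('side'); cv2.imwrite('pics/s5.png',g['pixels']); np.savez('s5.npz',**g)
c=cv2.resize(g['pixels'][170:270,280:380],(400,400),interpolation=2)
cv2.imwrite('pics/v5.png',np.hstack([f['pixels'][:,120:520],c]))
```

```text
shift [ 0.0004 -0.0008  0.0009] turn rad -0.001 ty 88.13 alt 3.14 tilt [-0.0016  0.001  -1.    ] q [-0.36  0.48  0.01  1.11  0.   -0.33] tcp [ 0.5864 -0.1546  0.3194] F [ 1.3 -0.5 -0.8] gap 0.0134 grip 39.7 t 9.25
```

View pics/v5.png

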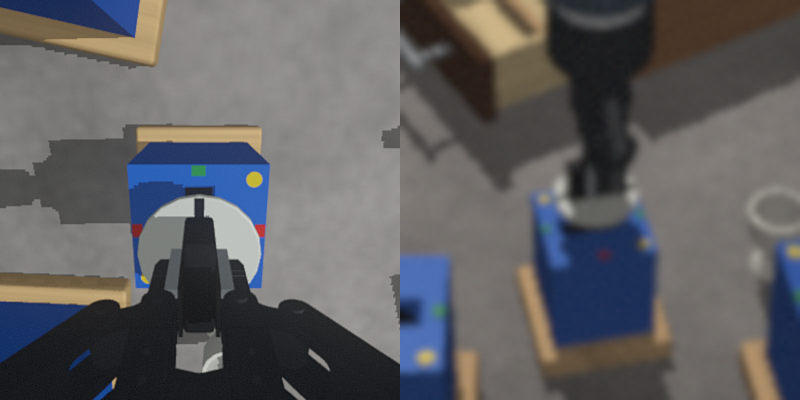

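The lid hangs centred over the small shaker, with the slot and green mark visible ahead of it. I measure the remaining offset.

Run:
```python
from h import *
f=dict(np.load('w5.npz')); P=cloud(f); im=f['pixels']; hsv=cv2.cvtColor(im,cv2.COLOR_BGR2HSV); z=P[...,2]; ok=f['range_z']>0
w=np.zeros((400,640),bool); w[150:285,240:400]=1
m=w&ok&(np.abs(z-.11)<.007); q=P[m][:,:2]*1000
a=np.radians(-1.8); R2=np.array([[np.cos(a),np.sin(a)],[-np.sin(a),np.cos(a)]]); r=q@R2.T
e=[np.percentile(r[:,0],.3)+40, (np.percentile(r[:,1],.3)+np.percentile(r[:,1],99.7))/2]; print('width',np.ptp(np.percentile(r[:,1],[.3,99.7])),'centre',R2.T@e)
m=w&ok&(hsv[...,1]<45)&(hsv[...,2]>100)&(z>.125)&(z<.16)
zd=np.median(z[m]); m&=np.abs(z-zd)<.008
cn,_=cv2.findContours(m.astype(np.uint8),0,1); cc=np.vstack(cn)[:,0]; pp=np.array([plane(f,a,b,zd)[:2] for a,b in cc])*1000
print('disc',zd,cv2.minEnclosingCircle(pp.astype(np.float32)))
for nm,lo,hi,wv in [('green',(50,120,60),(75,255,255),0),('red',(0,150,70),(8,255,255),0),('red2',(172,150,70),(180,255,255),0),('yel',(18,120,90),(32,255,255),0)]:
    mm=w&(cv2.inRange(hsv,lo,hi)>0); n,l,st,c=cv2.connectedComponentsWithStats(mm.astype(np.uint8))
    for k in range(1,n):
        if st[k,4]>15: print(nm,st[k],np.round(plane(f,*c[k],.11)[:2]*1000,1))
```

```text
width 79.89001514666145 centre [ 582.85688685 -154.36583152]
disc 0.14067873650104487 ((583.3536376953125, -154.00967407226562), 31.573152542114258)
green [312 166  13   9 117] [ 547.  -153.1]
red [253 225   9  11  51] [ 582.4 -191.2]
red [376 226   8  10  55] [ 585.  -116.9]
red2 [253 225   9  12  44] [ 582.9 -191.3]
red2 [375 225  10  12  25] [ 584.5 -116.2]
yel [367 172  15  15 173] [ 553.2 -121.4]
yel [262 274   6   9  26] [ 616.1 -189.7]
```

Aligned to within 1 mm. Lowering by 25 mm.

Call:
{"op": "jog_arm", "data": {
  "plan": [
    [[0,0,0,0.006,0],[0,0,0,0.012,0],[0,0,0,0.017,0],[0,0,0,0.021,0],[0,0,0,0.024,0],[0,0,0,0.026,0],[0,0,0,0.026,0],[0,0,0,0.026,0]]
  ]
}}

```text
time_s: 10.15
ee_pos: [0.5862, -0.1561, 0.2949]
tcp_rot: [0.055, 3.141, -0.0]
ft_force: [-4.2, 0.6, 7.2]
finger_gap: 0.0131
grasp_force: 40.8
```

```bash
cat > m4.py <<'E'
from h import *
import sys
go(.5864,-.1546,.294,88.2)
f=grab('wrist'); P=cloud(f); im=f['pixels']; hsv=cv2.cvtColor(im,cv2.COLOR_BGR2HSV); z=P[...,2]; ok=f['range_z']>0
cv2.imwrite('pics/%s.png'%sys.argv[1],im)
w=np.zeros((400,640),bool); w[150:285,240:400]=1
m=w&ok&(hsv[...,1]<45)&(hsv[...,2]>100)&(z>.10)&(z<.16)
zd=np.median(z[m]); m&=np.abs(z-zd)<.008; q=P[m]; A=np.c_[q[:,:2],np.ones(len(q))]
cn,_=cv2.findContours(m.astype(np.uint8),0,1); cc=np.vstack(cn)[:,0]; pp=np.array([plane(f,a,b,zd)[:2] for a,b in cc])*1000
print('disc',zd,np.linalg.lstsq(A,q[:,2],rcond=None)[0][:2],cv2.minEnclosingCircle(pp.astype(np.float32)))
m=w&ok&(hsv[...,0]>105)&(hsv[...,0]<130)&(hsv[...,1]>120)&(np.abs(z-.11)<.005); print('top',np.median(z[m]))
E
python3 m4.py w6
```

```text
shift [-0.0001  0.0016  0.0009] turn rad -0.003 ty 88.0 alt 3.138 tilt [ 3.e-04 -1.e-04 -1.e+00] q [-0.36  0.49 -0.03  1.05 -0.   -0.33] tcp [ 0.5862 -0.1561  0.2949] F [-4.2  0.6  7.2] gap 0.0131 grip 40.8 t 10.15
disc 0.11617231470832204 [ 0.00117436 -0.00170718] ((570.8760986328125, -155.98080444335938), 43.02688980102539)
top 0.11115563746354234
```

The disc top is 5.0 mm above the shaker top, so it is seated and flat with about 7 N pressing down. Starting the twist.

Call:
{"op": "jog_arm", "data": {
  "plan": [
    [[0,0,0.0005,0,0],[0,0,0.0005,0,0.08],[0,0,0.0005,0,0.16],[0,0,0.0005,0,0.24],[0,0,0.0005,0,0.32],[0,0,0.0005,0,0.4],[0,0,0.0005,0,0.4]]
  ],
  "squeeze": 50
}}

```text
time_s: 10.9
ee_pos: [0.5868, -0.156, 0.295]
tcp_rot: [0.679, 3.065, -0.001]
ft_force: [-1.6, -0.4, 5.5]
finger_gap: 0.0128
grasp_force: 49.8
```

```bash
python3 m4.py w7; python3 -c "
from rig import status
print(status.sense()['moment'])"
```

```text
shift [0.001  0.0011 0.001 ] turn rad -0.405 ty 65.01 alt 2.737 tilt [ 0.0018 -0.0011 -1.    ] q [-0.36  0.49 -0.03  1.05 -0.    0.07] tcp [ 0.5868 -0.156   0.295 ] F [-1.6 -0.4  5.5] gap 0.0128 grip 49.8 t 10.9
disc 0.11623396744623482 [ 0.00202869 -0.0037453 ] ((573.0828247070312, -151.03759765625), 40.72832107543945)
top 0.11115439281588788
[-0.00483686  0.26372589 -0.00151983]
```

Turned 23° and still flat. Turning the remaining 0.38 rad.

Call:
{"op": "jog_arm", "data": {
  "plan": [
    [[0,0,0,0,0.08],[0,0,0,0,0.16],[0,0,0,0,0.24],[0,0,0,0,0.32],[0,0,0,0,0.385],[0,0,0,0,0.385],[0,0,0,0,0.385],[0,0,0,0,0.385]]
  ]
}}

```text
time_s: 11.75
ee_pos: [0.5864, -0.1567, 0.295]
tcp_rot: [1.252, 2.879, -0.005]
ft_force: [-3.5, -2.5, 5.6]
finger_gap: 0.0133
grasp_force: 49.9
```

```bash
python3 m4.py w8; python3 -c "
from rig import status
print(status.sense()['moment'])"
```

```text
shift [0.0016 0.0014 0.001 ] turn rad -0.789 ty 42.98 alt 2.352 tilt [ 5.0e-04 -3.4e-03 -1.0e+00] q [-0.36  0.49 -0.03  1.05 -0.    0.46] tcp [ 0.5864 -0.1567  0.295 ] F [-3.5 -2.5  5.6] gap 0.0133 grip 49.9 t 11.75
disc 0.11623781677128156 [ 0.00110208 -0.00566072] ((576.75537109375, -146.1409454345703), 39.33351516723633)
top 0.11112556939624173
[-0.50678537  0.64560854  0.1436184 ]
```

View pics/w8.png

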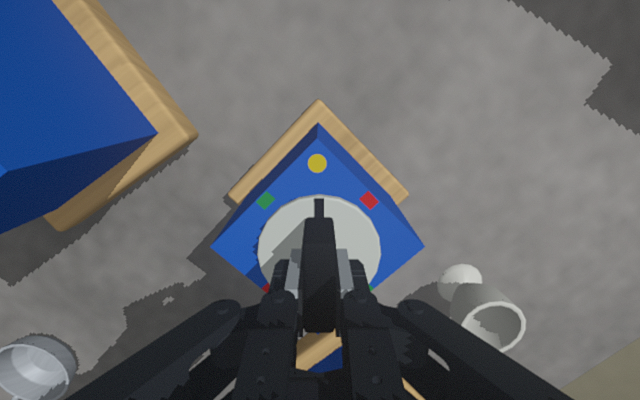

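The bar points straight at the yellow dot at (317,163) and the disc is flat. One check on centring before handing in.

Run:
```python
from h import *
s,T=tcp(); f=grab('wrist'); P=cloud(f); hsv=cv2.cvtColor(f['pixels'],cv2.COLOR_BGR2HSV); z=P[...,2]
w=np.zeros((400,640),np.uint8); w[185:262,245:395]=1
m=((w>0)&(hsv[...,1]<45)&(hsv[...,2]>90)&(np.abs(z-.1162)<.003)).astype(np.uint8)
n,l,st,c=cv2.connectedComponentsWithStats(m); m=np.isin(l,[k for k in range(1,n) if st[k,4]>100])
pts=[]
for v in range(198,258,3):
    u=np.where(m[v])[0]
    if len(u)>5: pts+=[plane(f,u[0],v,.116)[:2],plane(f,u[-1],v,.116)[:2]]
p=np.array(pts); A=np.c_[2*p,np.ones(len(p))]; x=np.linalg.lstsq(A,(p**2).sum(1),rcond=None)[0]
print('disc',x[:2],'r',np.sqrt(x[2]+x[:2]@x[:2]))
P2={}
for nm,lo,hi in [('g',(50,120,60),(75,255,255)),('y',(18,150,120),(32,255,255)),('r',(172,150,70),(180,255,255)),('r0',(0,150,70),(8,255,255))]:
    mm=cv2.inRange(hsv,lo,hi); mm[:, :240]=0; mm[:,400:]=0; mm[:140]=0; mm[215:]=0
    n,l,st,c=cv2.connectedComponentsWithStats(mm)
    if n>1: k=1+np.argmax(st[1:,4]); print(nm,st[k,4],plane(f,*c[k],.11)[:2])
print(s['joint_vel'].round(4),s['grasp_force'],s['ft_force'].round(1),s['moment'].round(2))
```

```text
disc [ 0.58472559 -0.15457737] r 0.03101438296173256
g 149 [ 0.54694384 -0.15360026]
y 230 [ 0.55310136 -0.12197295]
r 104 [ 0.58503246 -0.11798167]
r0 51 [ 0.58503105 -0.11813024]
[ 0.0001  0.0008  0.0009  0.0007 -0.0017 -0.0013] 49.94141221046448 [-2.5 -3.3  5.7] [-0.51  0.65  0.14]
```

```bash
python3 -c "
from rig import bot
print(bot.close_job())"
```

```text
the job is handed in; nothing more can be done
None
```

I handed the job in with the lid flat on the small blue shaker, about 1 mm off centre, its bar turned about 45° clockwise to the yellow dots and still held at about 50 N; no verdict came back.

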